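Make up two dental-lab case pans

TASK

Make up the two case pans from the things standing round them. The wide three-compartment pan gets the full-arch plaster model in its big compartment and the tall dropper bottle and the steel-capped jar in its two small ones, one each, either way round; the narrow two-compartment pan gets the short quadrant model in the longer compartment and the squat white jar in the other. Stand everything flat on the pan floors, models teeth up and set down gently, bottle and jars kept upright all the way, and leave the water glass, the bur block and the mixing dish alone.

Things in the scene. Friction and masses are not known exactly. Their poses are not given: they have to be found in the camera images.
- pan_wide: Wide blue plastic case pan, 142 (x) by 167 mm (y), fixed. Origin: centre of underside. Floor 4 mm thick; walls 3 mm thick, 20 mm high; dividers 3 mm thick, 16 mm high (heights from the table). Three compartments: big one 136 (x) by 92 mm (y) inside, centre x 0, y -34.5 mm; two small ones about 66 by 66 mm, centres x -34.5 and +34.5, y +47.5 mm. Blank paper ticket outside its +y end wall.
- pan_narrow: Narrow blue plastic case pan, 90 (x) by 199 mm (y), fixed. Origin: centre of underside. Floor 4 mm thick; walls 3 mm thick, 20 mm high; divider 3 mm thick, 16 mm high (heights from the table). Two compartments: the longer 84 (x) by 124 mm (y) inside, centre x 0, y -34.5 mm; the other 84 (x) by 66 mm (y), centre x 0, y +63.5 mm. Blank paper ticket outside its +y end wall.
- arch_model: Cream plaster model of a full dental arch (horseshoe of 14 teeth) on a D-shaped base: 60 mm wide (y), 53 mm deep (flat heel at x -25, round front at x +28 mm), 29 mm high, base alone 16 mm. Sides flat, parallel, 60 mm apart from x -25 to -2 mm: grip there across y, low on the base. About 0.12 kg. Origin: underside, midway between the sides, z up through the teeth. Starts teeth up.
- quadrant_model: Cream plaster model of a quarter mouth (one short row of 7 teeth) on a straight bar-shaped base: 60 mm long (x), 26 mm wide (y), 29 mm high, base alone 18 mm, with flat sides to grip across y. About 0.06 kg. Origin: centre of the underside, z up through the teeth. Starts teeth up.
- dropper_bottle: Tall slim white plastic dropper bottle with a paper label: body 28 mm in diameter up to 52 mm, then shoulder and pointed cap (17 mm in diameter), 82 mm high in all, about 0.045 kg. Closed, rigid. Origin: centre of the underside, z up.
- steel_cap_jar: Round white jar with a bright steel cap: 40 mm in diameter, 58 mm high (the cap is the top 18 mm), about 0.11 kg. Origin: centre of the underside, z up.
- squat_jar: Low round white jar with a ribbed white lid and a small round paper spot on top: 46 mm in diameter over the lid, 34 mm high (the lid is the top 14 mm; the part below is 43 mm in diameter), about 0.06 kg. Origin: centre of the underside, z up.
- water_glass: Bystander: open green glass tumbler, 72 mm in diameter at the rim, 75 mm high, empty, stands among the stock. Origin: centre of the underside. Leave where it is.
- bur_block: Bystander: brown wooden block 110 (x) by 70 (y) by 38 mm with steel burs standing in it up to 63 mm high, outside the stock on the left. Origin: centre of the underside. Leave where it is.
- mixing_dish: Bystander: shallow white ceramic bowl, 72 mm in diameter, 22 mm high, outside the stock on the right. Origin: centre of the underside. Leave where it is.

How it is judged:
By the outcome, as a careful person would: the job done as asked, in the order asked, and still so for the second after the job is handed in, with the robot touching nothing.
It also fails if it takes over 128 s, if anything falls off the work surface, if the arm or the gripper's body presses on something with over 40 N, if the wrist force passes 120 N, or if a joint passes its speed limit or range.

ROBOT

A 6-joint arm with a two-finger parallel gripper is mounted at the origin on the work surface. World frame = base frame: x ahead of the robot, y to its left, z up, the work surface at z = 0. Lengths are in mm, angles in rad, forces in N, time in s.
With the tool pointing down it reaches from about 275 to 750 mm from the base axis. Payload 10.2 kg.
Tool frame: the origin (TCP) lies at the very end of the fingers, on their centre line; the grasp point (between the pads) lies 19 mm behind it; z points along the fingers, y is the line along which they close (so a half turn about z gives the same grasp; the last joint's range is limited). The gripper opens to 85 mm and grips with 20 to 120 N. Pads are 22 mm wide; open, the fingers measure 114 mm over their backs; the gripper's body (76 mm by 85 mm) begins 54 mm behind the grasp point. The pads swing forward as they close: fully open they stand 13 mm farther back than shut.
Start: joints at [-1.528, 0.313, 1.498, -0, 1.331, -0.223], TCP at [137.894, -506.573, 231.294] pointing down, gripper open.
Joint ranges: [-2.94, 2.94], [-0.97, 2.17], [0.19, 2.56], [-1.23, 4.37], [0.02, 3.11], [-2.88, 2.88]. Speed limits (rad/s): [2.39, 2.39, 3.01, 3.14, 3.14, 3.14].

INTERFACE

Orientations are given as a unit quaternion [w, x, y, z].
In Python, from rig import * gives the robot as it stands. The module is installed in compiled form; this text tells all that it offers.
- The arm moves only by the shell command python3 -m crank 'ROWS' [FORCE]. ROWS is JSON, a list that holds one entry, the list of rows, each a list of 7 numbers: the shift along the tool's x, y, z in units of 25 mm (1.0 is 25 mm), then the turn, a rotation vector about the tool's x, y, z in units of 8 degrees (1.0 is 8 degrees), then the finger opening in mm, from 0 to 85.4. A call has exactly 8 rows; each row shifts and turns the commanded pose from where the row before left it, along the tool's axes as they then stand; what a row does not reach is not made up. A row lasts 1/10 s, in which the tool goes at most 50 mm and 8.59 degrees, less where a joint would pass 70% of its speed; a pose out of reach is approached as far as the arm can. A call is refused whole if a number of a shift passes 1 or a number of a turn 1, either way. A call with a gripper value outside its range is refused whole. The fingers move at their own pace and stop on an object; FORCE is the grip in N (left out, the last holds). Time passes only in rows, so rows that do not move let the fingers close, or fill a call up. It gives the time, the measured TCP pose, the force, the opening and the grip force at its end, in the units of the state.
- sense(): the state, without advancing time (a new reading comes with each control period).
- capture(name): name is "scene" or "side" or "wrist"; returns the picture (480x640x3 uint8, blue, green, red); there is no depth.
- camera_model(name): a dict with "fx", "fy", "cx", "cy" (pixels), "world_from_camera" (4x4, takes a point from camera to world coordinates); the wrist camera has in their place "T_tool_cam" (4x4, takes a point from camera to tool coordinates, whose origin is the TCP and whose axes are the flange's). Camera axes: x right, y up, looking along -z (the intrinsics and any distortion apply to the point x, -y, -z); pixel columns grow to the right and rows downward; lengths in mm; the calibration is good to about 2 mm. A picture is of the moment at which its call begins: read the wrist's pose just before it. camera_model takes no time and is no camera call.
- finish_job(): hands the job in; it is judged then, once.
The state is a dict: "time_s": time; "joints": joint angles; "dq": joint speeds; "tau": joint torques, N m; "eef_pos": TCP position; "ee_rot": TCP orientation; "force": force on the tool from outside, world axes, zero at the start; "wrist_torque": the same for the moment, N m; "grip_width": opening from 0.0 (shut) to 1.0 (fully open); "grip_force": force on a finger pad.
Only numpy, scipy, OpenCV 4.12 (cv2) and the standard library are available. Lean on these libraries where they do the work, as an engineer would, in place of code of your own. Each camera call takes 0.05 s, during which the arm holds its last target. There are 200 camera calls.

## Working session

There is one attempt and no reset: what is moved stays moved. The work goes in short steps, Python scripts to look and compute and a shell command to move; the robot and the scene stay as the last step left them, time stands still between calls to the robot, and variables do not carry over. Pictures are saved under pics/ and viewed, at most 17 in all, crops included, and the job is handed in when it is done.

```bash
mkdir -p pics; python3 - <<'E'
from rig import *
import cv2
s=sense();print(s)
for n in("scene","side"):
    cv2.imwrite(f"pics/{n}0.png",capture(n))
for n in("scene","side","wrist"):print(camera_model(n))
E
```

```text
{'time_s': 0.0, 'joints': array([-1.52837001e+00,  3.13457877e-01,  1.49842095e+00, -1.09211230e-05,
        1.33096179e+00, -2.23402761e-01]), 'dq': array([ 0.00142589, -0.00230154, -0.00078534, -0.00096179, -0.0006647 ,
        0.00091005]), 'tau': array([-5.68370558e-05, -4.12265646e+01, -2.59738773e+01, -2.24227683e-04,
        4.15655828e-03, -1.57890111e-05]), 'eef_pos': array([ 137.89605765, -506.31602641,  230.73710439]), 'ee_rot': array([-6.21909874e-04,  9.91179494e-01,  1.32524795e-01,  5.11043794e-05]), 'force': array([ 0.07295372, -1.14103859,  0.38753623]), 'wrist_torque': array([-0.02247684,  0.03455869,  0.01513031]), 'grip_force': 0.0, 'grip_width': 0.9963415763426153}
{'fx': 582.2409202419974, 'fy': 582.2409202419974, 'cx': 319.3394486113935, 'cy': 240.68215234314476, 'world_from_camera': array([[-5.65569408e-01, -6.83124337e-01,  4.62030719e-01,
         1.18974833e+03],
       [ 8.24691606e-01, -4.71103984e-01,  3.12961325e-01,
         4.56602132e+02],
       [ 3.87301492e-03,  5.58034207e-01,  8.29808908e-01,
         1.27012692e+03],
       [ 0.00000000e+00,  0
[... 285 characters left out ...]
9091e-01,  5.05516324e-01, -7.43871746e-01,
        -9.02165165e+02],
       [-1.41307306e-02,  8.23127443e-01,  5.67680839e-01,
         6.99859262e+02],
       [ 0.00000000e+00,  0.00000000e+00,  0.00000000e+00,
         1.00000000e+00]])}
{'fx': 345.2053453216149, 'fy': 345.2053453216149, 'cx': 317.08546977070756, 'cy': 240.00585150994016, 'T_tool_cam': array([[ 2.59086182e-04,  9.60286920e-01,  2.79014272e-01,
         7.13690640e+01],
       [ 9.99999526e-01, -5.10627853e-04,  8.28857919e-04,
        -2.33171634e-01],
       [ 9.38413877e-04,  2.79013925e-01, -9.60286597e-01,
        -1.41644778e+02],
       [ 0.00000000e+00,  0.00000000e+00,  0.00000000e+00,
         1.00000000e+00]])}
```

View pics/scene0.png

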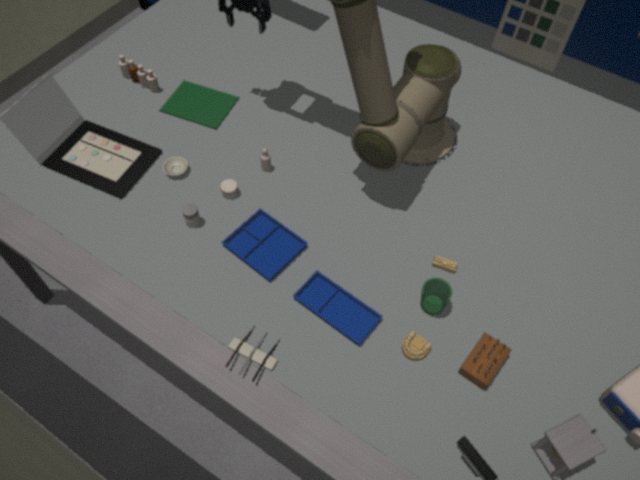

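View pics/side0.png

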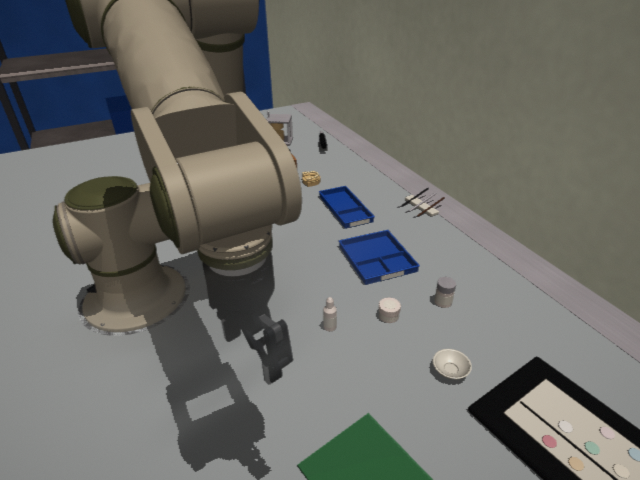

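Scene view: the wide pan is at ~(265,245) and the narrow pan at ~(338,308). The bottle is at (266,160), squat jar (229,188), steel-cap jar (191,215), quadrant (445,264), arch (416,346) and glass (436,296). Next I'll enlarge the scene and get rough positions.

```bash
cat > h.py <<'E'
from rig import *
import numpy as np, cv2
from scipy.spatial.transform import Rotation as R
def cam(n,s=None):
    m=camera_model(n);K=np.array([[m["fx"],0,m["cx"]],[0,m["fy"],m["cy"]],[0,0,1]])
    if n!="wrist":T=np.array(m["world_from_camera"])
    else:
        A=np.eye(4);q=s["ee_rot"];A[:3,:3]=R.from_quat([q[1],q[2],q[3],q[0]]).as_matrix();A[:3,3]=s["eef_pos"];T=A@m["T_tool_cam"]
    return K,T
def px2w(c,uv,z):
    K,T=c;uv=np.atleast_2d(np.array(uv,float))
    d=np.c_[(uv[:,0]-K[0,2])/K[0,0],-(uv[:,1]-K[1,2])/K[1,1],-np.ones(len(uv))]@T[:3,:3].T
    o=T[:3,3];return (o+d*((np.atleast_1d(z)-o[2])/d[:,2])[:,None])[:,:2]
def w2px(c,P):
    K,T=c;p=(np.atleast_2d(P)-T[:3,3])@T[:3,:3]
    return np.c_[K[0,0]*p[:,0]/-p[:,2]+K[0,2],K[1,1]*-p[:,1]/-p[:,2]+K[1,2]]
def pose():
    s=sense();q=s["ee_rot"];M=R.from_quat([q[1],q[2],q[3],q[0]]).as_matrix()
    return s,M,np.degrees(np.arctan2(M[1,0],M[0,0]))
def look(name):
    s=sense();im=capture("wrist");cv2.imwrite(f"pics/{name}.png",im);np.save(f"pics/{name}.npy",np.r_[s["eef_pos"],s["ee_rot"]])
def wc(name):
    a=np.load(f"pics/{name}.npy");return cam("wrist",dict(eef_pos=a[:3],ee_rot=a[3:]))
E
python3 - <<'E'
from h import *
c=cam("scene")
L=dict(wide=[(262,211),(306,243),(270,279),(223,243)],narrow=[(318,273),(381,319),(362,343),(294,295)],bottle=[(266,167)],squat=[(229,192)],steel=[(192,221)],quad=[(445,265)],arch=[(416,348)],glass=[(435,305)],block=[(485,365)],dish=[(176,168)])
for k,v in L.items():print(k,px2w(c,v,20 if k in("wide","narrow") else 5).round().tolist())
im=cv2.imread("pics/scene0.png")[140:400,150:520]
cv2.imwrite("pics/crop0.png",cv2.resize(im,(800,562),interpolation=cv2.INTER_CUBIC))
E
```

```text
wide [[502.0, -195.0], [519.0, -39.0], [657.0, -51.0], [641.0, -215.0]]
narrow [[576.0, 37.0], [595.0, 232.0], [673.0, 228.0], [660.0, 24.0]]
bottle [[362.0, -290.0]]
squat [[493.0, -319.0]]
steel [[626.0, -337.0]]
quad [[365.0, 285.0]]
arch [[606.0, 335.0]]
glass [[481.0, 319.0]]
block [[553.0, 486.0]]
dish [[511.0, -499.0]]
```

View pics/crop0.png

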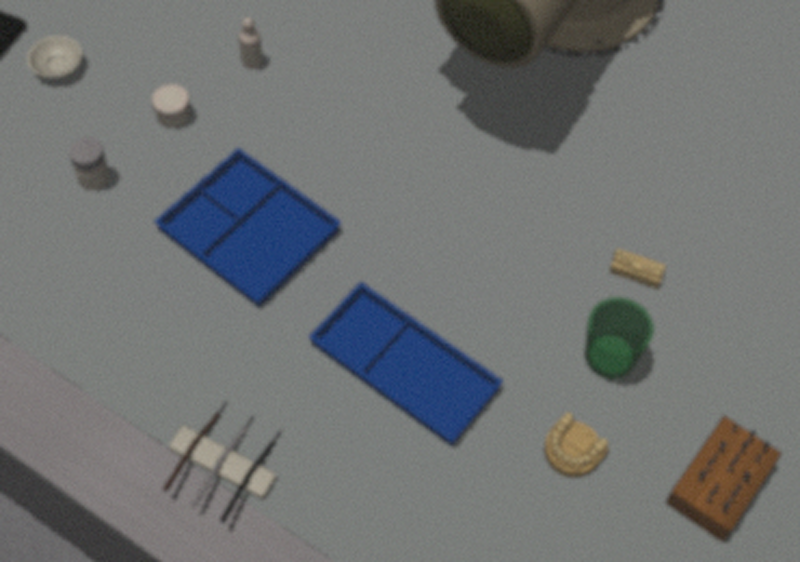

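Scene and crop show both pans with the small compartments toward world -y. The arch teeth open towards upper left of the crop, and the glass stands between the quadrant and the arch. Next I'll take wrist views over the right-hand side.

```bash
python3 -m crank '[[[0,0,-1,0,0,0.95,85],[0,0,-1,0,0,0.95,85],[1,-0.6,0,0,0,0,85],[1,-0.6,0,0,0,0,85],[1,-0.6,0,0,0,0,85],[1,-0.6,0,0,0,0,85],[1,-0.6,0,0,0,0,85],[1,-0.6,0,0,0,0,85]]]' 
python3 -m crank '[[[1,-0.6,0,0,0,0,85],[1,-0.6,0,0,0,0,85],[1,-0.6,0,0,0,0,85],[1,-0.6,0,0,0,0,85],[1,-0.6,0,0,0,0,85],[1,-0.6,0,0,0,0,85],[0,0,0,0,0,0,85],[0,0,0,0,0,0,85]]]'
python3 -c "
from h import *
s,M,y=pose();print(s['eef_pos'],y,s['joints']);look('w1')"
```

```text
time_s: 0.9
eef_pos: [288.7, -415.6, 281.0]
ee_rot: [-0.0, 1.0, 0.0, -0.0]
force: [-0.5, -0.4, 0.8]
grip_width: 0.993
grip_force: 0.0
time_s: 1.7
eef_pos: [437.8, -326.2, 280.9]
ee_rot: [-0.0, 1.0, 0.001, -0.0]
force: [0.4, 0.3, -0.4]
grip_width: 0.991
grip_force: 0.0
[ 437.83063935 -326.19366815  280.87330523] 0.08802830163823683 [-8.54844257e-01  3.30514080e-01  1.34483639e+00 -2.48645703e-04
  1.46713577e+00  7.14441723e-01]
```

View pics/w1.png

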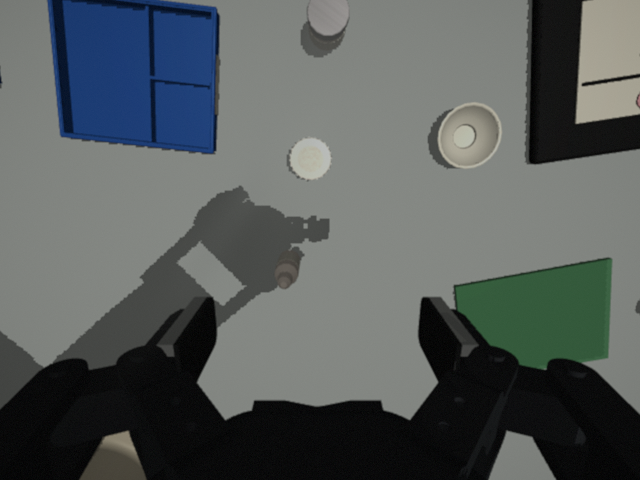

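Wrist view 1 shows the squat lid at (310,159), steel cap at (328,15), and bottle tip at about (285,282) with its base near (294,255). The wide pan is partly cut off. I'll move to the middle to see both pans.

```bash
python3 -m crank '[[[0.2,-1,-0.2,0,0,0,85],[0.2,-1,-0.2,0,0,0,85],[0.2,-1,-0.2,0,0,0,85],[0.2,-1,-0.2,0,0,0,85],[0.2,-1,-0.2,0,0,0,85],[0.2,-1,-0.2,0,0,0,85],[0.2,-1,-0.2,0,0,0,85],[0.2,-1,-0.2,0,0,0,85]]]' 
python3 -m crank '[[[0.3,-1,0,0,0,0,85],[0.3,-1,0,0,0,0,85],[0.3,-1,0,0,0,0,85],[0.3,-1,0,0,0,0,85],[0.3,-1,0,0,0,0,85],[0.3,-1,0,0,0,0,85],[0,0,0,0,0,0,85],[0,0,0,0,0,0,85]]]'
python3 -c "
from h import *
s,M,y=pose();print(s['eef_pos'],y,s['joints']);look('w2')"
```

```text
time_s: 2.55
eef_pos: [477.2, -126.3, 321.5]
ee_rot: [0.0, 1.0, -0.001, -0.0]
force: [-0.0, 1.1, -0.9]
grip_width: 0.995
grip_force: 0.0
time_s: 3.35
eef_pos: [522.4, 22.9, 321.2]
ee_rot: [0.0, 1.0, 0.0, -0.0]
force: [0.2, -0.1, -0.1]
grip_width: 0.999
grip_force: 0.0
[522.40385221  22.85548434 321.19606555] 0.010128051788662171 [-1.80373613e-01  2.61541794e-01  1.33388567e+00 -3.82213943e-04
  1.54646613e+00  1.39025524e+00]
```

View pics/w2.png

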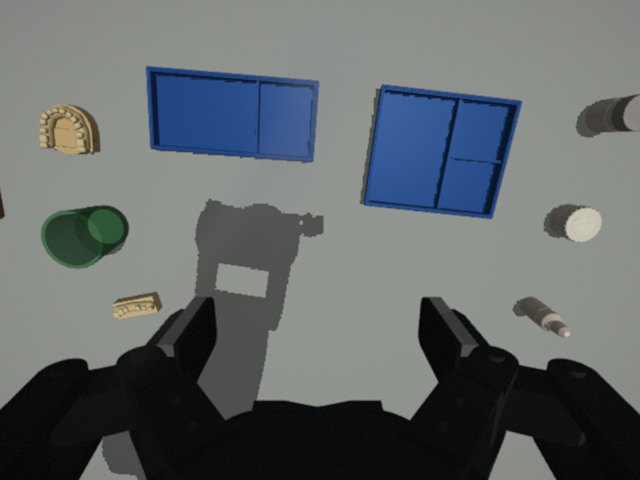

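Wrist view 2 shows both pans whole: narrow corners (147,67) to (315,160), wide (381,86) to (493,217). The arch is at (70,130) with its round front up, and the quadrant at (136,306). Next I'll fit the pans and go over the models.

```bash
python3 - <<'E'
from h import *
from scipy.optimize import minimize
im=cv2.imread("pics/w2.png").astype(int);c=wc("w2")
m=((im[...,0]-im[...,2]>40)&(im[...,0]-im[...,1]>20)).astype(np.uint8)
n,lab,st,ce=cv2.connectedComponentsWithStats(m)
S=4
for i in range(1,n):
    if st[i,4]<3000: continue
    cx=ce[i,0]
    w,h=(90,199) if cx<340 else (142,167)
    hull=cv2.convexHull(np.argwhere(lab==i)[:,::-1].astype(np.int32))
    M=np.zeros((480*S,640*S),np.uint8);cv2.fillConvexPoly(M,((hull+0.5)*S-0.5).astype(np.int32),1)
    M=cv2.resize((lab==i).astype(np.uint8),None,fx=S,fy=S,interpolation=cv2.INTER_NEAREST)|0
    M=cv2.morphologyEx(M,cv2.MORPH_CLOSE,np.ones((41,41)))
    B=np.array([[x,y,z] for x in(-w/2,w/2) for y in(-h/2,h/2) for z in(0,20)])
    def f(p):
        a=p[2]/50;Q=B.copy();C,s=np.cos(a),np.sin(a)
        Q[:,0],Q[:,1]=p[0]+C*B[:,0]-s*B[:,1],p[1]+s*B[:,0]+C*B[:,1]
        hh=cv2.convexHull(((w2px(c,Q)+0.5)*S).astype(np.int32));D=np.zeros_like(M);cv2.fillConvexPoly(D,hh,1)
        return (D!=M).sum()/S/S
    p0=px2w(c,ce[i],10)[0]
    r=minimize(f,[*p0,-0.1*50],method="Nelder-Mead",options=dict(initial_simplex=[[*p0,-5],[p0[0]+5,p0[1],-5],[p0[0],p0[1]+5,-5],[*p0,-9]]))
    print(w,r.x[:2],np.degrees(r.x[2]/50),r.fun,st[i,4])
# rough
c1=wc("w1")
print("squat",px2w(c1,(310,159),34),px2w(c,(583,223),34))
print("steel",px2w(c1,(328,15),58)," bottle tip",px2w(c1,(284,282),82),px2w(c,(566,333),82))
print("arch",px2w(c,(70,130),16),"quad",px2w(c,(136,305),22),"glass rim",px2w(c,(72,238),75))
E
python3 -m crank '[[[0,-1,0,0,0,0,85],[0,-1,0,0,0,0,85],[0,-1,0,0,0,0,85],[0,-1,0,0,0,0,85],[0,-1,0,0,0,0,85],[0,-1,0,0,0,0,85],[0,-1,0,0,0,0,85],[0,-1,0,0,0,0,85]]]' 
python3 -m crank '[[[-0.5,-1,0.8,0,0,0,85],[-0.5,-1,0.8,0,0,0,85],[-0.5,-1,0.8,0,0,0,85],[-0.5,0,0.8,0,0,0,85],[0,0,0,0,0,0,85],[0,0,0,0,0,0,85],[0,0,0,0,0,0,85],[0,0,0,0,0,0,85]]]'
python3 -c "
from h import *
s,M,y=pose();print(s['eef_pos'],y,s['joints']);look('w3')"
```

```text
90 [622.23508558 126.51983695] -4.298087954503998 529.125 13237
142 [ 576.29153543 -130.15328697] -6.177539570598258 313.3125 15566
squat [[ 488.48866486 -317.49534326]] [[ 491.6611536 -315.4907871]]
steel [[ 619.53260977 -335.15667018]]  bottle tip [[ 363.24756349 -290.32077987]] [[ 362.34875685 -286.7623392 ]]
arch [[604.83943148 328.51866248]] quad [[369.90973442 278.37630001]] glass rim [[483.06328962 309.90595861]]
time_s: 4.2
eef_pos: [522.8, 223.1, 321.4]
ee_rot: [0.0, 1.0, -0.001, 0.0]
force: [0.2, -0.0, 0.5]
grip_width: 0.993
grip_force: 0.0
time_s: 5.0
eef_pos: [473.5, 298.0, 242.3]
ee_rot: [-0.0, 1.0, -0.0, 0.001]
force: [0.2, 0.7, -0.0]
grip_width: 0.993
grip_force: 0.0
[473.47803564 298.04603919 242.30535248] -0.0446758936922909 [ 3.52440920e-01  3.80874207e-01  1.37411463e+00 -5.47117704e-05
  1.38475976e+00  1.92402654e+00]
```

View pics/w3.png

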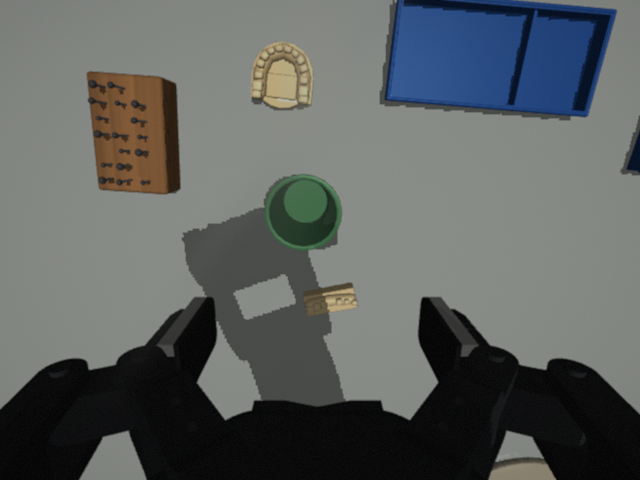

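Wrist view 3 shows the arch at (283,77) with heel edge y≈105 facing down, the quadrant at (330,299), the glass at (303,211) and the block at left. I'll fit the model outlines.

```bash
cat > fit.py <<'E'
from h import *
from scipy.optimize import minimize
S=4
def fit(name,M,B,p0):
    c=wc(name);M=cv2.resize(M.astype(np.uint8),None,fx=S,fy=S,interpolation=cv2.INTER_NEAREST)
    B=np.asarray(B,float)
    def f(p):
        a=p[2]/30;Q=B.copy();C,s=np.cos(a),np.sin(a)
        Q[:,0],Q[:,1]=p[0]+C*B[:,0]-s*B[:,1],p[1]+s*B[:,0]+C*B[:,1]
        hh=cv2.convexHull(((w2px(c,Q)+0.5)*S).astype(np.int32));D=np.zeros_like(M);cv2.fillConvexPoly(D,hh,1)
        return (D!=M).sum()/S/S
    x=np.array([p0[0],p0[1],np.radians(p0[2])*30])
    r=minimize(f,x,method="Nelder-Mead",options=dict(initial_simplex=[x,x+[6,0,0],x+[0,6,0],x+[0,0,5]]))
    return r.x[:2].round(1),np.degrees(r.x[2]/30).round(1),round(r.fun),M.sum()/S/S
def comp(m,uv,close=9):
    m=cv2.morphologyEx(m.astype(np.uint8),cv2.MORPH_CLOSE,np.ones((close,close)))
    n,lab=cv2.connectedComponents(m);return lab==lab[uv[1],uv[0]]
def box(w,h,z):return [[x,y,k] for x in(-w/2,w/2) for y in(-h/2,h/2) for k in(0,z)]
t=np.linspace(-np.pi/2,np.pi/2,40)
D=[(-25,30),(-25,-30)]+[(-2+30*np.cos(a),30*np.sin(a)) for a in t]
arch=[(x,y,z) for x,y in D for z in(0,16)]
def cyl(*rz):return [(r*np.cos(a),r*np.sin(a),z) for r,z in rz for a in np.linspace(0,2*np.pi,60)]
E
python3 - <<'E'
from fit import *
im=cv2.imread("pics/w3.png").astype(int)
m=(im[...,2]-im[...,0]>20)&(im[...,2]>80)
a=comp(m,(258,85));q=comp(m,(330,299))
print(fit("w3",a,arch,(605,330,0)),fit("w3",q,box(60,26,18),(368,280,101)),fit("w3",q,box(60,26,29),(368,280,101)))
v=cv2.resize(im[40:330,230:380].astype(np.uint8),(300,580));k=np.zeros_like(v);k[...,:]=cv2.resize(((a|q)[40:330,230:380]*255).astype(np.uint8),(300,580))[...,None]
cv2.imwrite("pics/m3.png",np.hstack([v,k]))
E
```

```text
(array([607. , 332.9]), np.float64(-6.1), 219, np.float64(3426.0)) (array([362.3, 283.3]), np.float64(102.8), 213, np.float64(1168.0)) (array([365.6, 283.5]), np.float64(102.8), 483, np.float64(1168.0))
```

View pics/m3.png

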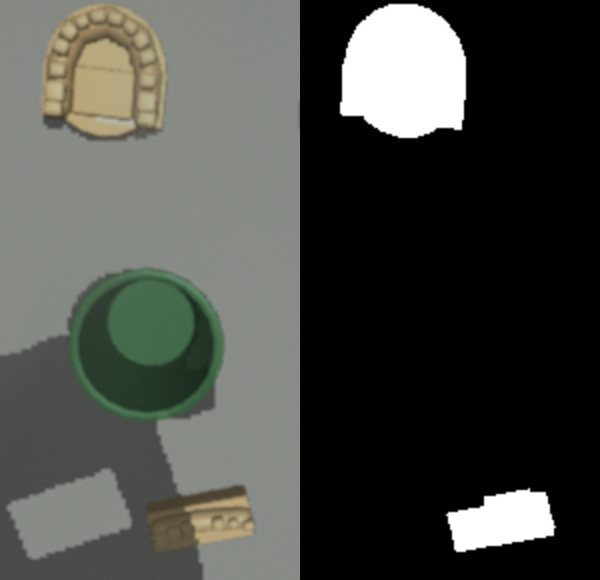

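The arch's left heel corner is dark, so the mask and its yaw are biased. I'll look from straight above it.

```bash
python3 -m crank '[[[0.6,-0.2,0.4,0,0,0,85],[0.6,-0.2,0.4,0,0,0,85],[0.6,-0.2,0.4,0,0,0,85],[0.6,-0.2,0.4,0,0,0,85],[0.6,-0.2,0.4,0,0,0,85],[0.6,-0.2,0.4,0,0,0,85],[0.6,-0.2,0.4,0,0,0,85],[0.6,-0.2,0.4,0,0,0,85]]]' >/dev/null; python3 -m crank '[[[0,0,0,0,0,0,85],[0,0,0,0,0,0,85],[0,0,0,0,0,0,85],[0,0,0,0,0,0,85],[0,0,0,0,0,0,85],[0,0,0,0,0,0,85],[0,0,0,0,0,0,85],[0,0,0,0,0,0,85]]]'
python3 - <<'E'
from fit import *
s,M,y=pose();print(s['eef_pos'],y);look('w4')
im=cv2.imread("pics/w4.png").astype(int)
u,v=w2px(wc('w4'),(607,333,10))[0].astype(int);print(u,v)
m=(im[...,2]-im[...,0]>8)&(im[...,2]>25)
a=comp(m,(u+20,v));print(fit("w4",a,arch,(607,333,0)))
k=(a*255).astype(np.uint8)[...,None].repeat(3,2)
b=slice(max(v-120,0),v+120),slice(u-130,u+130)
cv2.imwrite("pics/m4.png",cv2.resize(np.hstack([im[b].astype(np.uint8),k[b]]),None,fx=1.5,fy=1.5))
E
```

```text
time_s: 6.65
eef_pos: [592.4, 338.6, 161.4]
ee_rot: [-0.0, 1.0, 0.0, 0.0]
force: [0.0, -0.2, 0.9]
grip_width: 0.993
grip_force: 0.0
[592.44295336 338.64338899 161.37590439] 0.03114149453181904
324 208
(array([606.6, 332.6]), np.float64(-8.2), 365, np.float64(4331.0))
```

View pics/m4.png

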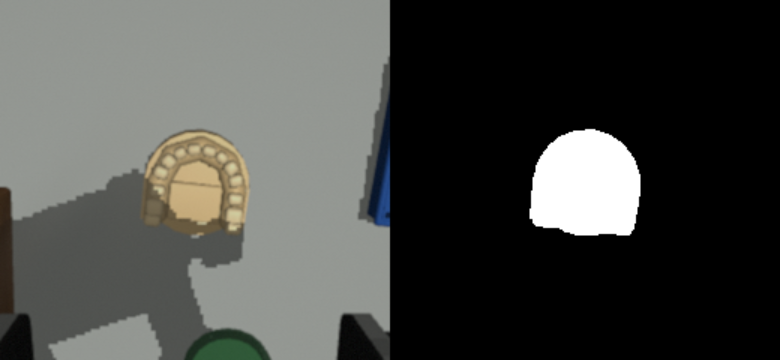

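The arch sits at about (607,333) with yaw ≈ -7°: its sides lean right going up. The glass and block are clear of the grasp. Descending.

```bash
python3 -m crank '[[[0,0.2,1,0,0,0.87,85],[0,0,1,0,0,0,85],[0,0,1,0,0,0,85],[0,0,1,0,0,0,85],[0,0,1,0,0,0,85],[0,0,0.8,0,0,0,85],[0,0,0.4,0,0,0,85],[0,0,0.2,0,0,0,85]]]' 20; python3 -m crank '[[[0,0,0,0,0,0,55],[0,0,0,0,0,0,55],[0,0,0,0,0,0,55],[0,0,0,0,0,0,55],[0,0,0,0,0,0,55],[0,0,0,0,0,0,55],[0,0,0,0,0,0,55],[0,0,0,0,0,0,55]]]' 35
python3 -c "
from h import *
s,M,y=pose();print(s['eef_pos'],y,s['grip_width'],s['grip_force']);cv2.imwrite('pics/s5.png',cv2.resize(capture('side')[140:260,240:400],(640,480)))"
```

```text
time_s: 7.5
eef_pos: [592.3, 333.6, 0.5]
ee_rot: [0.0, 0.998, -0.06, -0.0]
force: [0.5, 0.4, 0.0]
grip_width: 0.995
grip_force: 0.0
time_s: 8.3
eef_pos: [593.2, 333.9, 2.7]
ee_rot: [-0.0, 0.998, -0.06, 0.001]
force: [-0.5, -0.4, 5.9]
grip_width: 0.69
grip_force: 39.2
[593.15305642 333.92025552   2.66996329] -6.927923875406673 0.6897895076693098 39.239103896543384
```

View pics/s5.png

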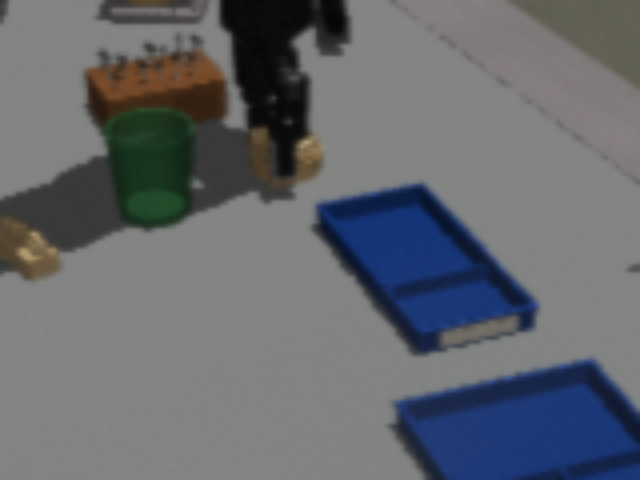

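The image shows the fingers astride the arch, and a width of 59 mm confirms the grip; the tips just touch the table. Lifting and turning.

```bash
python3 -m crank '[[[0,0,-0.4,0,0,0,50],[0,0,-0.6,0,0,0,50],[0,0,-1,0,0,0,50],[0,0,-1,0,0,-0.95,50],[0,0,-1,0,0,-0.95,50],[0,0,-1,0,0,-0.95,50],[0,0,0,0,0,-0.95,50],[0,0,0,0,0,-0.95,50]]]' >/dev/null; python3 -m crank '[[[0,0,0,0,0,-0.95,50],[0,0,0,0,0,-0.95,50],[0,0,0,0,0,-0.95,50],[0,0,0,0,0,-0.95,50],[0,0,0,0,0,-0.95,50],[0,0,0,0,0,-0.95,50],[0,0,0,0,0,-0.95,50],[0,0,0,0,0,0,50]]]'
cat > go.py <<'E'
import sys
from h import *
s,M,y=pose();t=np.array([float(a) for a in sys.argv[1:4]])
print("at",s['eef_pos'].round(1),"yaw",y.round(1),"q6",s['joints'][5].round(2),"gw",round(s['grip_width']*85.4,1),"gf",round(s['grip_force'],1))
print("tool shift units",(M.T@(t-s['eef_pos'])/25).round(2),"turn units",round((y-float(sys.argv[4]))/8,2))
E
python3 go.py 578.4 -110.8 110 83.8
```

```text
time_s: 9.95
eef_pos: [592.5, 333.7, 127.4]
ee_rot: [0.0, 0.741, 0.671, 0.0]
force: [-0.6, -0.6, -0.9]
grip_width: 0.691
grip_force: 38.5
at [592.5 333.7 127.4] yaw 84.3 q6 0.44 gw 59.0 gf 38.5
tool shift units [-17.75   1.19   0.69] turn units 0.07
```

```bash
python3 -m crank '[[[-1,0.07,0,0,0,0,50],[-1,0.07,0,0,0,0,50],[-1,0.07,0,0,0,0,50],[-1,0.07,0,0,0,0,50],[-1,0.07,0,0,0,0,50],[-1,0.07,0,0,0,0,50],[-1,0.07,0,0,0,0,50],[-1,0.07,0,0,0,0,50]]]' >/dev/null; python3 -m crank '[[[-1,0.07,0,0,0,0,50],[-1,0.07,0,0,0,0,50],[-1,0.07,0,0,0,0,50],[-1,0.07,0,0,0,0,50],[-1,0.07,0,0,0,0,50],[-1,0.07,0,0,0,0,50],[-1,0.07,0,0,0,0,50],[-1,0.07,0,0,0,0,50]]]' >/dev/null
python3 -m crank '[[[-1,0,0,0,0,0.07,50],[-0.75,0,0,0,0,0,50],[0,0,1,0,0,0,50],[0,0,1,0,0,0,50],[0,0,1,0,0,0,50],[0,0,0.8,0,0,0,50],[0,0,0.4,0,0,0,50],[0,0,0,0,0,0,50]]]'
python3 go.py 578.4 -110.8 7 83.8
```

```text
time_s: 12.35
eef_pos: [575.5, -110.5, 20.8]
ee_rot: [-0.001, 0.746, 0.667, -0.0]
force: [0.4, -0.3, -1.3]
grip_width: 0.69
grip_force: 38.5
at [ 575.5 -110.5   20.8] yaw 83.6 q6 -0.28 gw 58.9 gf 38.5
tool shift units [0.   0.12 0.55] turn units -0.03
```

```bash
python3 -m crank '[[[0,0.1,0.15,0,0,0,50],[0,0,0.1,0,0,0,50],[0,0,0.08,0,0,0,50],[0,0,0.05,0,0,0,50],[0,0,0.04,0,0,0,50],[0,0,0.04,0,0,0,50],[0,0,0.03,0,0,0,50],[0,0,0,0,0,0,50]]]'
```

```text
time_s: 13.15
eef_pos: [578.3, -110.9, 9.0]
ee_rot: [-0.0, 0.745, 0.667, -0.0]
force: [0.1, 0.0, -1.1]
grip_width: 0.691
grip_force: 38.5
```

```bash
python3 -m crank '[[[0,0,0.02,0,0,0,50],[0,0,0.02,0,0,0,50],[0,0,0.02,0,0,0,50],[0,0,0.02,0,0,0,50],[0,0,0.02,0,0,0,50],[0,0,0,0,0,0,50],[0,0,0,0,0,0,50],[0,0,0,0,0,0,50]]]'
```

```text
time_s: 13.95
eef_pos: [578.3, -110.9, 6.6]
ee_rot: [0.0, 0.745, 0.667, -0.0]
force: [-2.3, -0.4, 0.9]
grip_width: 0.691
grip_force: 38.8
```

```bash
python3 -m crank '[[[0,0,0,0,0,0,62],[0,0,0,0,0,0,66],[0,0,0,0,0,0,74],[0,0,0,0,0,0,74],[0,0,-0.3,0,0,0,74],[0,0,-0.6,0,0,0,74],[0,0,-1,0,0,0,74],[0,0,-1,0,0,0,74]]]'
python3 -m crank '[[[0,0,-1,0,0,1,74],[0,0,-1,0,0,1,74],[0,0,-1,0,0,1,74],[0,0,-1,0,0,1,74],[0,0,0,0,0,1,74],[0,0,0,0,0,1,74],[0,0,0,0,0,1,74],[0,0,0,0,0,1,74]]]'
python3 -m crank '[[[0,0,0,0,0,1,74],[0,0,0,0,0,1,74],[0,0,0,0,0,0.45,74],[0,0,0,0,0,0,74],[0,0,0,0,0,0,74],[0,0,0,0,0,0,74],[0,0,0,0,0,0,74],[0,0,0,0,0,0,74]]]'>/dev/null
python3 go.py 380 -300 200 0
```

```text
time_s: 14.75
eef_pos: [578.4, -111.0, 81.1]
ee_rot: [0.0, 0.745, 0.667, 0.0]
force: [0.8, 0.3, 0.1]
grip_width: 0.864
grip_force: 0.0
time_s: 15.55
eef_pos: [578.3, -110.9, 180.6]
ee_rot: [0.0, 0.986, 0.168, 0.001]
force: [-0.8, 0.1, 0.6]
grip_width: 0.864
grip_force: 0.0
at [ 578.3 -110.9  179.1] yaw 0.1 q6 1.18 gw 73.9 gf 0.0
tool shift units [-7.95  7.54 -0.84] turn units 0.02
```

```bash
python3 -m crank '[[[-0.9,0.9,-0.1,0,0,0,74],[-0.9,0.9,-0.1,0,0,0,74],[-0.9,0.9,-0.1,0,0,0,74],[-0.9,0.9,-0.1,0,0,0,74],[-0.9,0.9,-0.1,0,0,0,74],[-0.9,0.9,-0.1,0,0,0,74],[-0.9,0.9,-0.1,0,0,0,74],[-0.9,0.9,-0.1,0,0,0,74]]]'>/dev/null
python3 -m crank '[[[-0.8,0.3,0,0,0,0,74],[0,0,0,0,0,0,74],[0,0,0,0,0,0,74],[0,0,0,0,0,0,74],[0,0,0,0,0,0,74],[0,0,0,0,0,0,74],[0,0,0,0,0,0,74],[0,0,0,0,0,0,74]]]'
python3 -c "
from h import *
look('w5')"
```

```text
time_s: 17.95
eef_pos: [378.8, -298.7, 199.0]
ee_rot: [-0.0, 1.0, 0.001, -0.0]
force: [0.4, -0.2, 0.7]
grip_width: 0.869
grip_force: 0.0
```

View pics/w5.png

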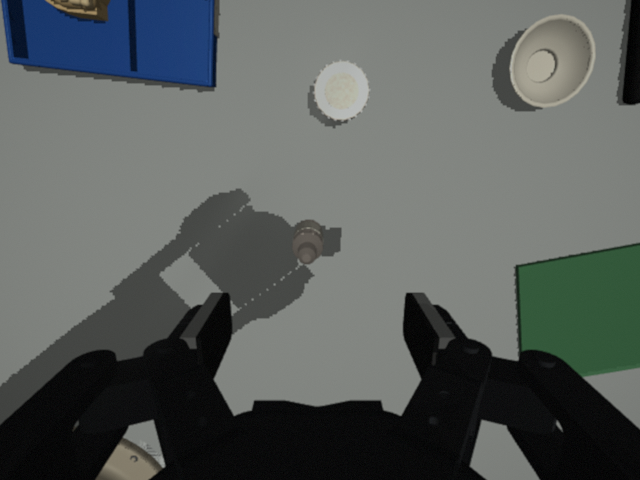

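Wrist view 5 shows the bottle tip at (306,256) with the body edge top at (307,220), and the squat lid at (342,91). The arch is in its compartment at upper left.

```bash
python3 - <<'E'
from fit import *
c=wc('w5');p=px2w(c,(306.5,256),80)[0];print("bottle",p)
for z,r in((0,14),(52,14),(80,4)):
    q=w2px(c,[(p[0]+r*np.cos(a),p[1]+r*np.sin(a),z) for a in np.radians([0,90,180,270])]);print(z,q.round().tolist())
im=cv2.imread("pics/w5.png").astype(int)
m=comp(im.min(2)>165,(342,91));print(m.sum())
print("squat",fit('w5',m,cyl((23,34),(23,20)),(490,-316,0)))
c1=wc('w1');im=cv2.imread("pics/w1.png").astype(int)
m=comp(im.min(2)>165,(310,159));print(m.sum(),fit('w1',m,cyl((23,34),(23,20)),(490,-316,0)))
for z in(40,58):print("steel",z,w2px(c1,[(619.5+20*np.cos(a),-335.2+20*np.sin(a),z) for a in np.radians([0,90,180,270])]).round().tolist())
E
python3 go.py 362 -288 35 0
```

```text
bottle [ 361.01623263 -289.71658355]
0 [[309.0, 217.0], [295.0, 231.0], [309.0, 244.0], [323.0, 231.0]]
52 [[307.0, 230.0], [291.0, 246.0], [308.0, 261.0], [323.0, 246.0]]
80 [[306.0, 251.0], [301.0, 256.0], [307.0, 261.0], [312.0, 256.0]]
2082
squat (array([ 487.6, -317.7]), np.float64(0.5), 620, np.float64(2082.0))
1238 (array([ 488. , -318.6]), np.float64(1.6), 187, np.float64(1238.0))
steel 40 [[328.0, -2.0], [307.0, 21.0], [327.0, 44.0], [348.0, 21.0]]
steel 58 [[328.0, -10.0], [306.0, 15.0], [328.0, 39.0], [350.0, 15.0]]
at [ 378.8 -298.7  199. ] yaw 0.1 q6 0.66 gw 74.2 gf 0.0
tool shift units [-0.67 -0.43  6.56] turn units 0.02
```

```bash
python3 -m crank '[[[-0.73,-0.36,0,0,0,0,74],[0,0,1,0,0,0,74],[0,0,1,0,0,0,60],[0,0,1,0,0,0,60],[0,0,1,0,0,0,60],[0,0,1,0,0,0,60],[0,0,1,0,0,0,60],[0,0,0.6,0,0,0,60]]]'
python3 -m crank '[[[0,0,0.4,0,0,0,50],[0,0,0,0,0,0,40],[0,0,0,0,0,0,34],[0,0,0,0,0,0,30],[0,0,0,0,0,0,22],[0,0,0,0,0,0,22],[0,0,0,0,0,0,22],[0,0,0,0,0,0,22]]]' 25
```

```text
time_s: 18.8
eef_pos: [360.0, -289.3, 32.5]
ee_rot: [-0.001, 1.0, 0.001, -0.001]
force: [0.5, 0.7, 0.0]
grip_width: 0.705
grip_force: 0.0
time_s: 19.6
eef_pos: [360.8, -290.3, 24.9]
ee_rot: [0.001, 1.0, 0.001, 0.001]
force: [-0.6, 0.6, 6.7]
grip_width: 0.315
grip_force: 24.7
```

```bash
python3 -m crank '[[[0,0,-0.4,0,0,0,20],[0,0,-0.8,0,0,0,20],[0,0,-1,0,0,0,20],[0,0,-1,0,0,0,20],[0,0,0,0,0,0,20],[0,0,0,0,0,0,20],[0,0,0,0,0,0,20],[0,0,0,0,0,0,20]]]'
python3 go.py 536.9 -173.7 31 -6
python3 - <<'E'
from fit import *
a=np.radians(-6.18);Rm=np.array([[np.cos(a),-np.sin(a)],[np.sin(a),np.cos(a)]]);c0=np.array([576.3,-130.2])
c=wc('w5')
for x,y,z in((71,83.5,20),(71,-83.5,20),(68,14.5,16)):
    print((x,y),w2px(c,np.r_[c0-Rm@[x,y],z]).round(1))
E
```

```text
time_s: 20.4
eef_pos: [360.1, -289.5, 103.3]
ee_rot: [-0.001, 1.0, 0.001, -0.001]
force: [-0.5, 0.6, -0.2]
grip_width: 0.322
grip_force: 24.9
at [ 360.1 -289.5  103.3] yaw 0.1 q6 0.64 gw 27.5 gf 24.9
tool shift units [ 7.08 -4.61  2.89] turn units 0.76
(71, 83.5) [[209.2  82.5]]
(71, -83.5) [[ 9.7 58.7]]
(68, 14.5) [[129.9  69.9]]
```

```bash
python3 -m crank '[[[0.88,-0.58,0,0,0,0,20],[0.88,-0.58,0,0,0,0,20],[0.88,-0.58,0,0,0,0,20],[0.88,-0.58,0,0,0,0,20],[0.88,-0.58,0,0,0,0,20],[0.88,-0.58,0,0,0,0,20],[0.88,-0.58,0,0,0,0,20],[0.88,-0.55,0,0,0,0,20]]]'
python3 -m crank '[[[0.04,0,0.8,0,0,0,20],[0,0,0.8,0,0,0,20],[0,0,0.6,0,0,0,20],[0,0,0.3,0,0,0,20],[0,0,0.2,0,0,0,20],[0,0,0.1,0,0,0,20],[0,0,0,0,0,0,20],[0,0,0,0,0,0,20]]]'
python3 go.py 536.9 -173.7 28.5 0
```

```text
time_s: 21.2
eef_pos: [536.8, -173.3, 103.2]
ee_rot: [-0.0, 1.0, 0.001, -0.001]
force: [0.7, 0.2, -0.7]
grip_width: 0.315
grip_force: 24.9
time_s: 22.0
eef_pos: [537.4, -174.4, 34.6]
ee_rot: [0.0, 1.0, 0.001, 0.0]
force: [-0.2, -0.4, -1.2]
grip_width: 0.317
grip_force: 24.9
at [ 537.4 -174.4   34.6] yaw 0.1 q6 1.05 gw 27.0 gf 24.9
tool shift units [-0.02 -0.03  0.24] turn units 0.01
```

```bash
python3 -m crank '[[[0,0,0.06,0,0,0,20],[0,0,0.06,0,0,0,20],[0,0,0.04,0,0,0,20],[0,0,0.04,0,0,0,20],[0,0,0.03,0,0,0,20],[0,0,0.02,0,0,0,20],[0,0,0,0,0,0,20],[0,0,0,0,0,0,20]]]'
```

```text
time_s: 22.8
eef_pos: [537.4, -174.3, 28.9]
ee_rot: [0.0, 1.0, 0.001, 0.0]
force: [-3.6, 1.7, 10.3]
grip_width: 0.316
grip_force: 25.9
```

```bash
python3 -m crank '[[[0,0,-0.03,0,0,0,20],[0,0,0,0,0,0,28],[0,0,0,0,0,0,32],[0,0,0,0,0,0,38],[0,0,0,0,0,0,46],[0,0,0,0,0,0,46],[0,0,-0.5,0,0,0,46],[0,0,-1,0,0,0,46]]]'
python3 -m crank '[[[0,0,-1,0,0,0,60],[0,0,-1,0,0,0,60],[0,0,-1,0,0,0,60],[0,0,-1,0,0,0,60],[0,0,-0.5,0,0,0,60],[0,0,0,0,0,0,60],[0,0,0,0,0,0,60],[0,0,0,0,0,0,60]]]'
python3 go.py 610 -330 180 0
```

```text
time_s: 23.6
eef_pos: [536.4, -173.9, 65.8]
ee_rot: [-0.001, 1.0, 0.001, -0.001]
force: [0.7, -0.6, 0.8]
grip_width: 0.536
grip_force: 0.0
time_s: 24.4
eef_pos: [536.7, -174.0, 177.2]
ee_rot: [-0.001, 1.0, 0.001, -0.001]
force: [0.1, 0.1, -0.3]
grip_width: 0.702
grip_force: 0.0
at [ 536.7 -174.   177.2] yaw 0.1 q6 1.05 gw 60.0 gf 0.0
tool shift units [ 2.92  6.24 -0.13] turn units 0.01
```

```bash
python3 -m crank '[[[0.4,0.9,0,0,0,0,70],[0.4,0.9,0,0,0,0,70],[0.4,0.9,0,0,0,0,70],[0.4,0.9,0,0,0,0,70],[0.4,0.9,0,0,0,0,70],[0.4,0.9,0,0,0,0,70],[0.4,0.8,0,0,0,0,70],[0,0,0,0,0,0,70]]]'
python3 -c "
from h import *
look('w6')"
```

```text
time_s: 25.2
eef_pos: [607.3, -331.1, 176.3]
ee_rot: [-0.001, 1.0, -0.0, -0.001]
force: [-0.6, 0.1, -0.3]
grip_width: 0.823
grip_force: 0.0
```

View pics/w6.png

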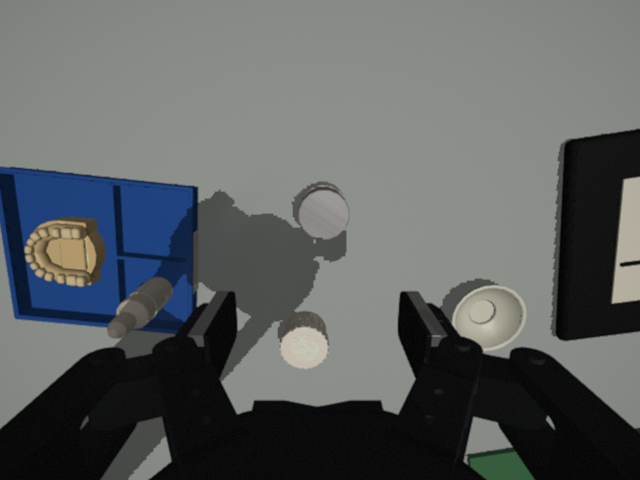

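Wrist view 6 shows the arch flat in the big compartment, the bottle upright in the near small one, and the steel cap top centred at (324,215).

```bash
python3 - <<'E'
from h import *
p=px2w(wc('w6'),(324,214.5),58)[0];print(p);s,M,y=pose();print((M.T@(np.r_[p,24]-s['eef_pos'])/25).round(2))
E
```

```text
[ 623.23250313 -335.68125719]
[0.66 0.25 6.1 ]
```

```bash
python3 -m crank '[[[0.61,0.2,0,0,0,0,70],[0,0,1,0,0,0,70],[0,0,1,0,0,0,70],[0,0,1,0,0,0,70],[0,0,1,0,0,0,70],[0,0,1,0,0,0,70],[0,0,0.6,0,0,0,70],[0,0,0.4,0,0,0,70]]]'
python3 -m crank '[[[0,0,0,0,0,0,56],[0,0,0,0,0,0,48],[0,0,0,0,0,0,44],[0,0,0,0,0,0,40],[0,0,0,0,0,0,34],[0,0,0,0,0,0,34],[0,0,0,0,0,0,34],[0,0,0,0,0,0,34]]]' 35
python3 -m crank '[[[0,0,-0.4,0,0,0,33],[0,0,-0.8,0,0,0,33],[0,0,-1,0,0,0,33],[0,0,-1,0,0,0,33],[0,0,-0.4,0,0,0,33],[0,0,0,0,0,0,33],[0,0,0,0,0,0,33],[0,0,0,0,0,0,33]]]'
python3 go.py 605.5 -181.1 30 0
```

```text
time_s: 26.05
eef_pos: [622.4, -333.2, 27.2]
ee_rot: [-0.001, 1.0, 0.001, -0.001]
force: [-0.1, -0.7, -0.3]
grip_width: 0.819
grip_force: 0.0
time_s: 26.85
eef_pos: [623.2, -334.6, 29.8]
ee_rot: [0.001, 1.0, 0.001, 0.001]
force: [-0.4, -1.1, 5.9]
grip_width: 0.457
grip_force: 35.0
time_s: 27.65
eef_pos: [622.2, -333.7, 116.8]
ee_rot: [-0.001, 1.0, 0.001, -0.001]
force: [0.0, -0.1, -0.2]
grip_width: 0.455
grip_force: 35.4
at [ 622.2 -333.7  116.8] yaw 0.1 q6 0.91 gw 38.9 gf 35.4
tool shift units [-0.65 -6.1   3.48] turn units 0.01
```

```bash
python3 -m crank '[[[-0.09,-0.87,0,0,0,0,33],[-0.09,-0.87,0,0,0,0,33],[-0.09,-0.87,0,0,0,0,33],[-0.09,-0.87,0,0,0,0,33],[-0.09,-0.87,0,0,0,0,33],[-0.09,-0.87,0,0,0,0,33],[-0.09,-0.87,0,0,0,0,33],[0,0,0,0,0,0,33]]]'
python3 -m crank '[[[0,0,0.8,0,0,0,33],[0,0,0.9,0,0,0,33],[0,0,0.7,0,0,0,33],[0,0,0.4,0,0,0,33],[0,0,0.2,0,0,0,33],[0,0,0.1,0,0,0,33],[0,0,0,0,0,0,33],[0,0,0,0,0,0,33]]]'
python3 go.py 605.5 -181.1 32 0
```

```text
time_s: 28.45
eef_pos: [606.3, -179.3, 117.6]
ee_rot: [-0.001, 1.0, 0.002, -0.001]
force: [0.1, -0.1, -0.8]
grip_width: 0.459
grip_force: 35.5
time_s: 29.25
eef_pos: [607.0, -182.1, 41.8]
ee_rot: [0.0, 1.0, 0.001, 0.001]
force: [0.3, 0.9, -0.1]
grip_width: 0.453
grip_force: 35.5
at [ 607.  -182.1   41.8] yaw 0.1 q6 1.09 gw 38.7 gf 35.5
tool shift units [-0.06 -0.04  0.39] turn units 0.01
```

```bash
python3 -m crank '[[[0,0,0.08,0,0,0,33],[0,0,0.08,0,0,0,33],[0,0,0.06,0,0,0,33],[0,0,0.04,0,0,0,33],[0,0,0.03,0,0,0,33],[0,0,0.02,0,0,0,33],[0,0,0.02,0,0,0,33],[0,0,0,0,0,0,33]]]'
```

```text
time_s: 30.05
eef_pos: [607.0, -182.0, 33.8]
ee_rot: [0.0, 1.0, 0.001, 0.0]
force: [-2.5, 1.3, 7.1]
grip_width: 0.458
grip_force: 36.3
```

```bash
python3 -m crank '[[[0,0,-0.02,0,0,0,40],[0,0,0,0,0,0,43],[0,0,0,0,0,0,48],[0,0,0,0,0,0,56],[0,0,0,0,0,0,56],[0,0,-0.5,0,0,0,56],[0,0,-1,0,0,0,56],[0,0,-1,0,0,0,56]]]'
python3 -m crank '[[[0,0,-1,0,0,-1,60],[0,0,-1,0,0,-1,60],[0,0,-1,0,0,-1,60],[0,0,-1,0,0,-1,60],[0,0,0,0,0,-1,60],[0,0,0,0,0,-1,60],[0,0,0,0,0,-1,60],[0,0,0,0,0,-1,60]]]'>/dev/null
python3 -m crank '[[[0,0,0,0,0,-1,60],[0,0,0,0,0,-1,60],[0,0,0,0,0,-1,60],[0,0,0,0,0,-1,60],[0,0,0,0,0,-0.87,60],[0,0,0,0,0,0,60],[0,0,0,0,0,0,60],[0,0,0,0,0,0,60]]]'
python3 go.py 363 281 180 103
```

```text
time_s: 30.85
eef_pos: [606.7, -181.9, 97.3]
ee_rot: [-0.0, 1.0, 0.001, -0.0]
force: [0.3, 0.4, -0.4]
grip_width: 0.658
grip_force: 0.0
time_s: 32.45
eef_pos: [606.7, -181.9, 196.1]
ee_rot: [0.0, 0.623, 0.782, 0.0]
force: [0.9, -0.1, -0.0]
grip_width: 0.702
grip_force: 0.0
at [ 606.7 -181.9  196.1] yaw 102.9 q6 -0.7 gw 59.9 gf 0.0
tool shift units [20.23 -5.36  0.64] turn units -0.01
```

```bash
python3 -m crank '[[[1,-0.27,0,0,0,0,60],[1,-0.27,0,0,0,0,60],[1,-0.27,0,0,0,0,60],[1,-0.27,0,0,0,0,60],[1,-0.27,0,0,0,0,60],[1,-0.27,0,0,0,0,60],[1,-0.27,0,0,0,0,60],[1,-0.27,0,0,0,0,60]]]'>/dev/null
python3 -m crank '[[[1,-0.27,0,0,0,0,60],[1,-0.27,0,0,0,0,60],[1,-0.27,0,0,0,0,60],[1,-0.27,0,0,0,0,60],[1,-0.27,0,0,0,0,60],[1,-0.27,0,0,0,0,60],[1,-0.27,0,0,0,0,60],[1,-0.27,0,0,0,0,60]]]'>/dev/null
python3 -m crank '[[[1,-0.27,0,0,0,0,60],[1,-0.27,0.2,0,0,0,60],[1,-0.27,0.4,0,0,0,60],[1,-0.27,0.4,0,0,0,60],[0,0,0,0,0,0,60],[0,0,0,0,0,0,60],[0,0,0,0,0,0,60],[0,0,0,0,0,0,60]]]'
python3 - <<'E'
from fit import *
look('w7');im=cv2.imread("pics/w7.png").astype(int);u,v=w2px(wc('w7'),(363,283,10))[0].astype(int);print(u,v)
m=comp((im[...,2]-im[...,0]>8)&(im[...,2]>25),(u,v),5);print(m.sum(),fit('w7',m,box(60,26,18),(363,283,103)))
b=slice(v-100,v+100),slice(u-130,u+130);k=(m*255).astype(np.uint8)[...,None].repeat(3,2)
cv2.imwrite("pics/m7.png",cv2.resize(np.hstack([im[b].astype(np.uint8),k[b]]),None,fx=1.5,fy=1.5))
E
```

```text
time_s: 34.85
eef_pos: [362.7, 274.1, 171.2]
ee_rot: [0.0, 0.623, 0.782, 0.0]
force: [-0.0, 0.2, 1.0]
grip_width: 0.704
grip_force: 0.0
318 212
2156 (array([363. , 284.2]), np.float64(101.4), 76, np.float64(2156.0))
```

View pics/m7.png

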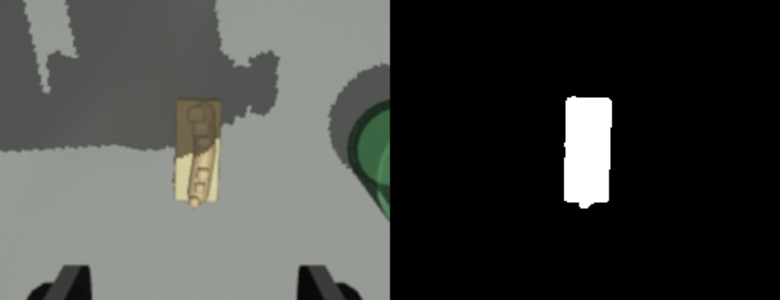

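The fit is good: the quadrant is at (363,284), yaw 101.4°, with the glass clear on the right.

```bash
python3 go.py 363 284.2 5 101.4; python3 -m crank '[[[0.4,0,0.6,0,0,0.19,60],[0,0.03,1,0,0,0,50],[0,0,1,0,0,0,50],[0,0,1,0,0,0,50],[0,0,1,0,0,0,50],[0,0,1,0,0,0,50],[0,0,0.6,0,0,0,50],[0,0,0.4,0,0,0,50]]]'
python3 go.py 363 284.2 5 101.4
```

```text
at [362.7 274.2 171.1] yaw 103.0 q6 0.16 gw 59.6 gf 0.0
tool shift units [0.39 0.1  6.64] turn units 0.2
time_s: 35.7
eef_pos: [360.6, 284.1, 4.9]
ee_rot: [-0.0, 0.633, 0.774, -0.0]
force: [-0.5, 0.1, -0.3]
grip_width: 0.585
grip_force: 0.0
at [360.6 284.1   4.9] yaw 101.5 q6 0.21 gw 49.9 gf 0.0
tool shift units [-0.01  0.09 -0.  ] turn units 0.01
```

```bash
python3 -m crank '[[[0,0.09,0,0,0,0,40],[0,0,0,0,0,0,34],[0,0,0,0,0,0,28],[0,0,0,0,0,0,20],[0,0,0,0,0,0,20],[0,0,0,0,0,0,20],[0,0,0,0,0,0,20],[0,0,0,0,0,0,20]]]' 30
python3 -m crank '[[[0,0,-0.4,0,0,0,18],[0,0,-0.8,0,0,0,18],[0,0,-1,0,0,0,18],[0,0,-1,0,0,0,18],[0,0,-1,0,0,0.98,18],[0,0,-0.5,0,0,1,18],[0,0,0,0,0,0,18],[0,0,0,0,0,0,18]]]'
python3 go.py 624.8 160.9 12 85.7
python3 - <<'E'
from h import *
a=np.radians(-4.3);Rm=np.array([[np.cos(a),-np.sin(a)],[np.sin(a),np.cos(a)]]);c0=np.array([622.2,126.5])
for n in('w2','w3'):
    for x,y,z in((45,-99.5,20),(45,99.5,20),(-45,-99.5,20),(-45,99.5,20),(42,29,16),(-42,29,16)):
        print(n,(x,y),w2px(wc(n),np.r_[c0-Rm@[x,y],z]).round(1))
E
```

```text
time_s: 36.5
eef_pos: [363.4, 285.2, 6.7]
ee_rot: [0.0, 0.632, 0.775, 0.001]
force: [-0.5, -1.4, 6.3]
grip_width: 0.293
grip_force: 30.3
time_s: 37.3
eef_pos: [362.6, 284.9, 123.2]
ee_rot: [-0.0, 0.732, 0.682, 0.0]
force: [-0.5, 0.6, -1.1]
grip_width: 0.299
grip_force: 29.7
at [362.6 284.9 123.2] yaw 85.9 q6 0.48 gw 25.5 gf 29.7
tool shift units [-4.2  10.82  4.45] turn units 0.03
w2 (45, -99.5) [[150.3 147.3]]
w2 (45, 99.5) [[310.5 159.7]]
w2 (-45, -99.5) [[145.7  67.6]]
w2 (-45, 99.5) [[315.9  81.6]]
w2 (42, 29) [[254.7 152.7]]
w2 (-42, 29) [[256.5  80. ]]
w3 (45, -99.5) [[387.1  97.9]]
w3 (45, 99.5) [[586.2 113.9]]
w3 (-45, -99.5) [[400.   -8.2]]
w3 (-45, 99.5) [[614.5  10.4]]
w3 (42, 29) [[514.7 105.4]]
w3 (-42, 29) [[535.7   9.2]]
```

```bash
python3 -m crank '[[[-0.38,0.98,0,0,0,0,18],[-0.38,0.98,0,0,0,0,18],[-0.38,0.98,0,0,0,0,18],[-0.38,0.98,0,0,0,0,18],[-0.38,0.98,0,0,0,0,18],[-0.38,0.98,0,0,0,0,18],[-0.38,0.98,0,0,0,0,18],[-0.38,0.98,0,0,0,0,18]]]'>/dev/null
python3 -m crank '[[[-0.38,0.98,0,0,0,0,18],[-0.38,0.98,0,0,0,0,18],[-0.38,0.98,0,0,0,0,18],[0,0,1,0,0,0,18],[0,0,1,0,0,0,18],[0,0,1,0,0,0,18],[0,0,0.6,0,0,0,18],[0,0,0.2,0,0,0,18]]]'
python3 -m crank '[[[0,0,0.2,0,0,0,18],[0,0,0.1,0,0,0,18],[0,0,0.08,0,0,0,18],[0,0,0.06,0,0,0,18],[0,0,0,0,0,0,18],[0,0,0,0,0,0,18],[0,0,0,0,0,0,18],[0,0,0,0,0,0,18]]]'
python3 go.py 624.8 160.9 10 85.7
```

```text
time_s: 38.9
eef_pos: [622.6, 160.5, 25.9]
ee_rot: [-0.001, 0.733, 0.681, -0.002]
force: [-0.1, 0.1, -0.3]
grip_width: 0.293
grip_force: 29.8
time_s: 39.7
eef_pos: [623.8, 160.7, 17.4]
ee_rot: [0.0, 0.733, 0.68, 0.0]
force: [-0.4, -0.4, -1.5]
grip_width: 0.294
grip_force: 29.8
at [623.8 160.7  17.4] yaw 85.7 q6 0.15 gw 25.1 gf 29.8
tool shift units [0.01 0.04 0.3 ] turn units 0.0
```

Expected contact at a TCP height of about 10.7.

```bash
python3 -m crank '[[[0,0,0.08,0,0,0,18],[0,0,0.06,0,0,0,18],[0,0,0.04,0,0,0,18],[0,0,0.03,0,0,0,18],[0,0,0.02,0,0,0,18],[0,0,0.02,0,0,0,18],[0,0,0,0,0,0,18],[0,0,0,0,0,0,18]]]'
```

```text
time_s: 40.5
eef_pos: [623.7, 160.6, 11.0]
ee_rot: [-0.0, 0.733, 0.68, -0.0]
force: [0.4, -0.1, -0.1]
grip_width: 0.294
grip_force: 29.8
```

```bash
python3 -m crank '[[[0,0,0.02,0,0,0,18],[0,0,0.02,0,0,0,18],[0,0,0.01,0,0,0,18],[0,0,0.01,0,0,0,18],[0,0,0.01,0,0,0,18],[0,0,0,0,0,0,18],[0,0,0,0,0,0,18],[0,0,0,0,0,0,18]]]'
```

```text
time_s: 41.3
eef_pos: [623.8, 160.6, 10.7]
ee_rot: [0.0, 0.733, 0.68, 0.0]
force: [-5.9, -1.0, 11.1]
grip_width: 0.294
grip_force: 31.1
```

```bash
python3 -m crank '[[[0,0,-0.03,0,0,0,24],[0,0,0,0,0,0,30],[0,0,0,0,0,0,36],[0,0,0,0,0,0,38],[0,0,-0.2,0,0,0,38],[0,0,-0.5,0,0,0,38],[0,0,-1,0,0,0,38],[0,0,-1,0,0,0,38]]]'
python3 -m crank '[[[0,0,-1,0,0,1,70],[0,0,-1,0,0,1,70],[0,0,-1,0,0,1,70],[0,0,-1,0,0,1,70],[0,0,0,0,0,1,70],[0,0,0,0,0,1,70],[0,0,0,0,0,1,70],[0,0,0,0,0,1,70]]]'>/dev/null
python3 -m crank '[[[0,0,0,0,0,1,70],[0,0,0,0,0,1,70],[0,0,0,0,0,0.7,70],[-0.5,1,0,0,0,0,70],[-0.5,1,0,0,0,0,70],[-0.3,1,0,0,0,0,70],[-0.3,1,0,0,0,0,70],[-0.3,1,0,0,0,0,70]]]'
python3 go.py 488 -318 180 0
```

```text
time_s: 42.1
eef_pos: [623.8, 160.6, 79.2]
ee_rot: [0.0, 0.733, 0.68, 0.0]
force: [-0.8, -0.1, 0.8]
grip_width: 0.445
grip_force: 0.0
time_s: 43.7
eef_pos: [576.2, 34.6, 178.8]
ee_rot: [0.0, 1.0, 0.001, 0.001]
force: [0.0, 0.3, 0.0]
grip_width: 0.821
grip_force: 0.0
at [576.2  34.6 178.8] yaw 0.1 q6 1.43 gw 70.1 gf 0.0
tool shift units [-3.55 14.1  -0.05] turn units 0.01
```

```bash
python3 -m crank '[[[-0.25,1,0,0,0,0,70],[-0.25,1,0,0,0,0,70],[-0.25,1,0,0,0,0,70],[-0.25,1,0,0,0,0,70],[-0.25,1,0,0,0,0,70],[-0.25,1,0,0,0,0,70],[-0.25,1,0,0,0,0,70],[-0.25,1,0,0,0,0,70]]]'>/dev/null
python3 -m crank '[[[-0.25,1,0,0,0,0,75],[-0.25,1,0,0,0,0,75],[-0.25,1,0,0,0,0,75],[-0.25,1,0,0,0,0,75],[-0.25,1,0,0,0,0,75],[-0.25,1,0,0,0,0,75],[0,0,0,0,0,0,75],[0,0,0,0,0,0,75]]]'
python3 - <<'E'
from fit import *
look('w8');im=cv2.imread("pics/w8.png").astype(int);c=wc('w8');u,v=w2px(c,(488,-318,34))[0].astype(int);print(u,v)
for th in(90,120,150,170):
    m=comp(im.min(2)>th,(u,v),3);print(th,m.sum(),fit('w8',m,cyl((23,34),(23,20)),(488,-318,0)))
cv2.imwrite("pics/m8.png",im[v-120:v+120,u-160:u+160])
E
```

```text
time_s: 45.3
eef_pos: [489.6, -314.7, 178.2]
ee_rot: [0.0, 1.0, 0.001, 0.0]
force: [-1.0, 0.5, -0.7]
grip_width: 0.878
grip_force: 0.0
321 228
90 142018 (array([ 634.7, -499.8]), np.float64(-50.3), 137831, np.float64(142018.0))
120 138974 (array([ 634.9, -499.4]), np.float64(-8.6), 134786, np.float64(138974.0))
150 1402 (array([ 488.6, -318.2]), np.float64(9.3), 942, np.float64(1402.0))
170 1326 (array([ 486.5, -318.4]), np.float64(6.5), 1011, np.float64(1326.0))[ WARN:0@5.391] global loadsave.cpp:1063 imwrite_ Unsupported depth image for selected encoder is fallbacked to CV_8U.
```

View pics/m8.png

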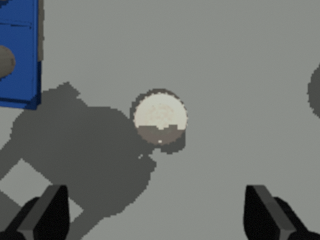

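The lid circle is centred at about (321,225), so the jar is at about (489.5,-318). I'll grip it by the lid.

```bash
python3 -m crank '[[[0,0.13,0.4,0,0,0,75],[0,0,1,0,0,0,75],[0,0,1,0,0,0,75],[0,0,1,0,0,0,75],[0,0,1,0,0,0,75],[0,0,1,0,0,0,75],[0,0,0.6,0,0,0,75],[0,0,0.44,0,0,0,75]]]'
python3 -m crank '[[[0,0,0,0,0,0,64],[0,0,0,0,0,0,56],[0,0,0,0,0,0,50],[0,0,0,0,0,0,44],[0,0,0,0,0,0,40],[0,0,0,0,0,0,40],[0,0,0,0,0,0,40],[0,0,0,0,0,0,40]]]' 30
python3 -m crank '[[[0,0,-0.3,0,0,0,38],[0,0,-0.6,0,0,0,38],[0,0,-1,0,0,0,38],[0,0,-1,0,0,0,38],[0,0,-1,0,0,0,38],[0,0,-0.8,0,0,0,38],[0,0,0,0,0,0,38],[0,0,0,0,0,0,38]]]'
python3 go.py 617.4 62 25 0; python3 -c "
from h import *
s=sense();print(s['joints'])
cv2.imwrite('pics/s9.png',cv2.resize(capture('side')[140:340,260:500],(720,600)))"
```

```text
time_s: 46.15
eef_pos: [489.6, -317.3, 15.4]
ee_rot: [-0.0, 1.0, 0.001, -0.0]
force: [-0.5, -0.4, -0.3]
grip_width: 0.878
grip_force: 0.0
time_s: 46.95
eef_pos: [490.1, -318.3, 17.8]
ee_rot: [0.001, 1.0, 0.001, 0.001]
force: [-0.8, 2.3, 6.4]
grip_width: 0.526
grip_force: 30.4
time_s: 47.75
eef_pos: [489.6, -317.8, 134.3]
ee_rot: [0.0, 1.0, 0.001, 0.0]
force: [0.1, -0.2, -0.9]
grip_width: 0.523
grip_force: 30.8
at [ 489.6 -317.8  134.3] yaw 0.1 q6 0.79 gw 44.6 gf 30.8
tool shift units [  5.14 -15.18   4.37] turn units 0.01
[-7.76394629e-01  5.27706912e-01  1.44361144e+00  1.60728580e-05
  1.16976761e+00  7.92521392e-01]
```

View pics/s9.png

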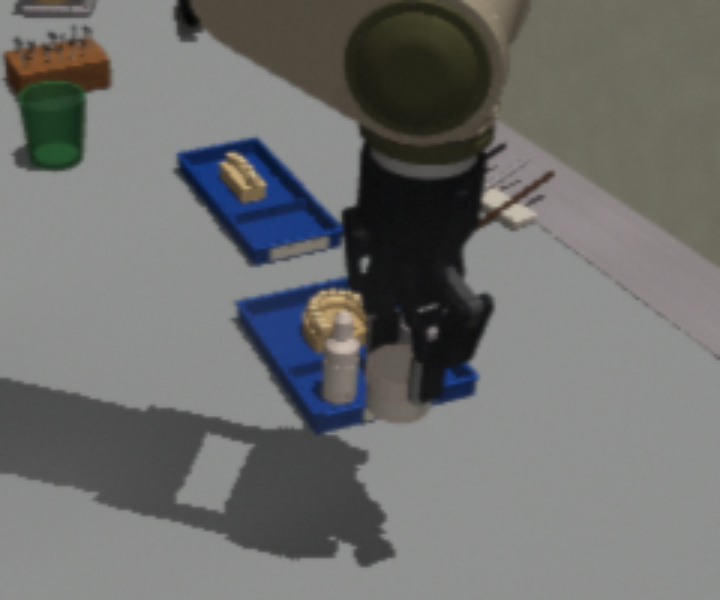

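The side view shows the squat jar held upright, the quadrant in the long compartment, and the arch and bottle standing in place. Carrying the jar over.

```bash
python3 -m crank '[[[0.32,-0.95,0,0,0,0,38],[0.32,-0.95,0,0,0,0,38],[0.32,-0.95,0,0,0,0,38],[0.32,-0.95,0,0,0,0,38],[0.32,-0.95,0,0,0,0,38],[0.32,-0.95,0,0,0,0,38],[0.32,-0.95,0,0,0,0,38],[0.32,-0.95,0,0,0,0,38]]]'>/dev/null
python3 -m crank '[[[0.32,-0.95,0,0,0,0,38],[0.32,-0.95,0,0,0,0,38],[0.32,-0.95,0,0,0,0,38],[0.32,-0.95,0,0,0,0,38],[0.32,-0.95,0,0,0,0,38],[0.32,-0.95,0,0,0,0,38],[0.32,-0.95,0,0,0,0,38],[0.32,-0.95,0,0,0,0,38]]]'>/dev/null
python3 -m crank '[[[0,0,1,0,0,0,38],[0,0,1,0,0,0,38],[0,0,1,0,0,0,38],[0,0,0.7,0,0,0,38],[0,0,0.4,0,0,0,38],[0,0,0.1,0,0,0,38],[0,0,0,0,0,0,38],[0,0,0,0,0,0,38]]]'
python3 go.py 617.4 62 22 0
```

```text
time_s: 50.2
eef_pos: [617.4, 62.3, 29.9]
ee_rot: [0.0, 1.0, 0.001, 0.001]
force: [-0.2, -0.4, -0.5]
grip_width: 0.522
grip_force: 30.9
at [617.4  62.3  29.9] yaw 0.1 q6 1.48 gw 44.6 gf 30.9
tool shift units [-0.    0.01  0.32] turn units 0.01
```

```bash
python3 -m crank '[[[0,0,0.08,0,0,0,38],[0,0,0.08,0,0,0,38],[0,0,0.06,0,0,0,38],[0,0,0.04,0,0,0,38],[0,0,0.03,0,0,0,38],[0,0,0.02,0,0,0,38],[0,0,0.02,0,0,0,38],[0,0,0,0,0,0,38]]]'
```

```text
time_s: 51.0
eef_pos: [616.9, 62.4, 21.8]
ee_rot: [0.0, 1.0, 0.001, 0.0]
force: [-4.4, -0.1, 8.6]
grip_width: 0.524
grip_force: 31.8
```

Contact. Releasing, then backing well away for a look.

```bash
python3 -m crank '[[[0,0,-0.02,0,0,0,46],[0,0,0,0,0,0,49],[0,0,0,0,0,0,56],[0,0,0,0,0,0,62],[0,0,-0.3,0,0,0,62],[0,0,-0.8,0,0,0,62],[0,0,-1,0,0,0,62],[0,0,-1,0,0,0,62]]]'
python3 -m crank '[[[-0.5,0.4,-1,0,0,0,75],[-0.5,0.4,-1,0,0,0,75],[-0.5,0.4,-1,0,0,0,75],[-0.5,0.4,-1,0,0,0,75],[-0.5,0.4,-1,0,0,0,75],[-0.5,0.4,-1,0,0,0,75],[-0.5,0.4,-1,0,0,0,75],[-0.5,0.4,-1,0,0,0,75]]]'
python3 -m crank '[[[0,0,0,0,0,0,75],[0,0,0,0,0,0,75],[0,0,0,0,0,0,75],[0,0,0,0,0,0,75],[0,0,0,0,0,0,75],[0,0,0,0,0,0,75],[0,0,0,0,0,0,75],[0,0,0,0,0,0,75]]]'
python3 -c "
from h import *
look('w9')"
```

```text
time_s: 51.8
eef_pos: [616.9, 62.4, 100.1]
ee_rot: [-0.0, 1.0, 0.001, 0.0]
force: [0.4, 0.3, 0.9]
grip_width: 0.729
grip_force: 0.0
time_s: 52.6
eef_pos: [516.3, -18.1, 300.4]
ee_rot: [0.0, 1.0, 0.001, 0.0]
force: [-0.2, -0.2, 0.9]
grip_width: 0.877
grip_force: 0.0
time_s: 53.4
eef_pos: [517.1, -17.8, 298.7]
ee_rot: [-0.0, 1.0, 0.001, -0.0]
force: [0.1, -0.4, 0.9]
grip_width: 0.876
grip_force: 0.0
```

View pics/w9.png

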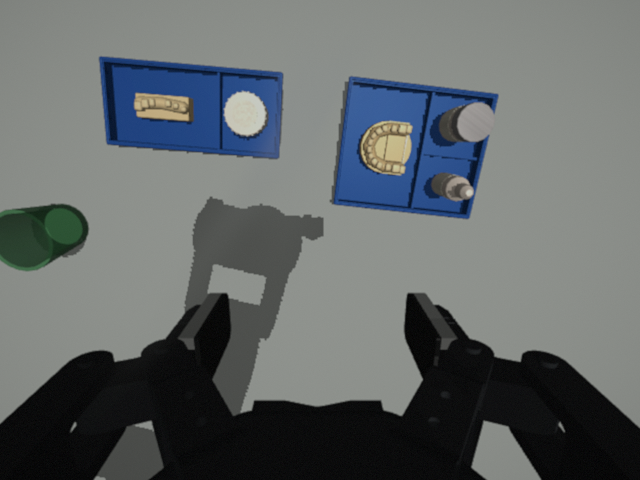

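The last view shows all five items upright in their compartments: quadrant (163,107), squat jar (245,114), arch (387,148), steel-cap jar (466,122) and bottle (453,187). The glass is where it was. Handing in.

```bash
python3 -c "
from rig import *
print(finish_job())"
```

```text
the job is handed in; nothing more can be done
None
```

I filled both pans as asked and handed the job in at about 53 s; the last picture showed all five items upright in their compartments and the arm clear. The glass looked unmoved; the block and dish were out of that view, and the arm did not go near them.

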